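# Open the candy jar in the bracing block

## Robot

A 6-joint arm with a two-finger parallel gripper is mounted at the origin on the work surface. World frame = base frame: x ahead of the robot, y to its left, z up, the work surface at z = 0. Lengths are in mm, angles in rad, forces in N, time in s.
With the tool pointing down it reaches from about 350 to 925 mm from the base axis. Payload 6.4 kg.
Tool frame: the origin (TCP) lies midway between the tips of the shut fingers; the grasp point (between the pads) lies 19 mm behind it; x points along the fingers, z is the direction in which the jaws open and shut, and the axes are right-handed (so a half turn about x gives the same grasp; the last joint's range is limited). The gripper opens to 85 mm and grips with 20 to 120 N. Pads are 22 mm wide; open, the fingers measure 114 mm over their backs; the gripper's body (76 mm by 85 mm) begins 54 mm behind the grasp point. The pads swing forward as they close: fully open they stand 13 mm farther back than shut.
Start: joints at [-1.403, 0.245, 1.558, -0, 1.339, -0.174], TCP at [217.874, -612.409, 231.29] pointing down, gripper open.
Joint ranges: [-3.13, 3.13], [-1.02, 2.26], [0.13, 2.54], [-0.95, 4.09], [0.21, 2.88], [-2.74, 2.74]. Speed limits (rad/s): [2.57, 2.57, 3.14, 3.14, 3.14, 3.14].

## Interface

Orientations are given as a unit quaternion [x, y, z, w].
In Python, from bench import read_state, grab_frame, close_job gives the robot as it stands.
- The arm moves only by the tool apply_moves, never from a script. Its argument "targets" is a list of rows, each an object with "jaw": the closure, from 0 (fully open) to 1 (shut); "slide": the shift along the tool's x, y, z in mm, a list of three; "angular": the turn, a rotation vector about the tool's x, y, z in degrees, a list of three. In form: [{"jaw": jaw, "slide": [tx, ty, tz], "angular": [ax, ay, az]}, ...]. A call has 1 to 20 rows; each row shifts and turns the pose as measured when the row begins, along the tool's axes as they then stand; what a row does not reach is not made up. A row lasts 1/8 s, in which the tool goes at most 62.5 mm and 10.7 degrees, less where a joint would pass 70% of its speed; a pose out of reach is approached as far as the arm can. A call is refused whole if a number of a shift passes 62.5 or a number of a turn 10.7, either way. A call with a gripper value outside its range is refused whole. The fingers move at their own pace and stop on an object; the grip force is fixed at half the most. Time passes only in rows, so rows that do not move let the fingers close. It gives the time, the measured TCP pose, the force and the opening at its end, in the units of the state.
- read_state(): the state, without advancing time (a new reading comes with each control period).
- grab_frame(name): name is "side" or "top"; returns a dict with "frame" (384x512x3 uint8, blue, green, red), "depth" (384x512 float32, mm along the optical axis (not along the pixel's ray), 0 where there is no reading), "mtx" (3x3 intrinsics, pixels), "extrinsics" (4x4, takes a point from camera to world coordinates). Camera axes: x right, y down, z forward; pixel columns grow to the right and rows downward; lengths in mm; the calibration is good to about 2 mm. A picture is of the moment at which its call begins.
- close_job(): hands the job in, once; it reports no verdict.
The state is a dict: "t": time; "joint_pos": joint angles; "joint_velocities": joint speeds; "joint_efforts": joint torques, N m; "ee_pos": TCP position; "ee_rot": TCP orientation; "wrist_force": force on the tool from outside, world axes, zero at the start; "wrist_torque": the same for the moment, N m; "width": opening from 0.0 (shut) to 1.0 (fully open).
Only numpy, scipy, OpenCV 4.12 (cv2) and the standard library are available. Lean on these libraries where they do the work, as an engineer would, in place of code of your own. Each camera call takes 0.05 s, during which the arm holds its last target. There are 200 camera calls.

## Task

Of the three red-capped square candy jars, take the middle-sized one, which fits the square pocket of the blue bracing block, and seat it fully in that pocket with its cap still on. With the block bracing the jar, unscrew the tight cap anticlockwise, stop turning once its threads let go, lift it straight off and finish while still holding it in the gripper, level and a couple of centimetres above the open mouth of the jar, which stays seated in the block. Leave the other jars and the malt cup, spoon and dish where they are.

Things in the scene. Friction and masses are not known exactly. Their poses are not given: they have to be found in the camera images.
- jar_center (a point): Centre of the middle-sized jar, the one to open: square clear-glass jar of coloured candy balls, 0.4 kg (may vary by a quarter). Body 56 x 56 mm, white flat shoulder 51 mm up, then a round neck with the mouth 79 mm up. The point is on the upright axis, 40 mm above the underside; x and y along the body's sides, z up. Starts upright on the counter, yaw within 0.7 rad.
- cap_center (a point): Centre of that jar's round red ribbed screw cap, 54 mm across, 24 mm high, 35 g; a white bar on top marks its +x. The point is on its axis, half-way up; z up. Screwed on, its rim is 60 mm and its top 84 mm above the jar's underside: 9 mm between rim and shoulder for fingertips. Gripped across the cap from above, the whole jar can be carried by it.
- jar_mouth (a point): Centre of the jar's mouth, 79 mm above its underside, and its threads. The cap's three lugs sit under three short threads. Fully tight, cap yaw = jar yaw; it starts 0 to 0.28 rad anticlockwise (+z) of that, lets go about 1.1 rad from fully tight, climbing 1 to 2 mm, and is stopped at about 1.65 rad: 1.2 rad more than at the start is always right. Then it lifts straight up.
- seal (a joint): Sprung white seal disc in the mouth, m, 0 = pressed down, 0.003 = fully up. It presses the cap up with about 15 N against the threads, so the cap is tight: about 0.3 Nm (grip with 30 to 40 N), enough to spin the jar on the bare counter. The cap's rim is clear of the mouth when it has risen 20 mm from its screwed-on height.
- pocket (a point): Centre of the floor of the bracing block's square pocket, 10 mm above the counter. Blue plastic block, 112 x 112 x 32 mm high, screwed down. Pocket 60 x 60 mm (2 mm clearance each side of the right jar), 22 mm deep, 3 mm bevel at the mouth; x and y along its sides, z up. The jar goes in at any quarter turn; seated, its underside rests on this floor.
- jar_small_center (a point): Centre of the look-alike small jar (body 44 x 44 mm, otherwise the same shape, size of cap and point, 40 mm above its underside); too loose for the pocket. To be left alone.
- jar_large_center (a point): Centre of the look-alike large jar (body 70 x 70 mm, otherwise the same shape, size of cap and point, 40 mm above its underside); does not enter the pocket. To be left alone.
- malt_cup: Stainless malt cup, 84 mm across the rim, 150 mm high; origin at the centre of its underside. To be left alone.
- spoon: Spoon lying on the counter, about 200 mm long; origin under its middle. To be left alone.
- dish: White ceramic dish, 100 mm across, 40 mm high; origin at the centre of its underside. To be left alone.
Not all that is in view belongs to the job. Of the things like the part that bears pocket, leave any that is black, green or yellow; of the rest the smaller one is meant.

How it is judged (in metres and radians):
On the way, in this order (a step that is already met when the one before it is completed fails the run):
1. the middle-sized jar is seated in the pocket, upright, its cap still screwed on (z of jar_center in the frame of pocket below 0.043 m and horizontal distance between jar_center and pocket below 0.006 m and angle between jar_center's own z axis and vertical below 0.08 rad and distance between jar_center and cap_center below 0.036 m and angle between the x axis of jar_center and the x axis of cap_center, either way round below 0.7 rad), for 0.2 s.
2. the cap is turned out of its threads while the jar sits in the pocket (z of jar_center in the frame of pocket below 0.043 m and horizontal distance between jar_center and pocket below 0.006 m and angle between jar_center's own z axis and vertical below 0.08 rad and angle between the x axis of jar_center and the x axis of cap_center, either way round above 0.85 rad and distance between jar_center and cap_center below 0.045 m), for 0.1 s.
At the end, for the whole second after the job is handed in: Jar seated in the pocket (within 3 mm of its floor, 6 mm of its centre, 0.08 rad of upright); cap gripped by the fingers, still, off the jar, level within 0.17 rad, within 20 mm of the jar axis, its rim 1 to 51 mm above the mouth, its x 0.7 to 2.4 rad from the jar x (z of jar_center in the frame of pocket below 0.043 m and horizontal distance between jar_center and pocket below 0.006 m and angle between jar_center's own z axis and vertical below 0.08 rad and z of cap_center in the frame of jar_center between 0.052 and 0.102 m and horizontal distance between cap_center and jar_center below 0.02 m and angle between cap_center's own z axis and vertical below 0.17 rad and angle between the x axis of jar_center and the x axis of cap_center, either way round above 0.7 rad and contact force between the fingers and cap above 1 N and contact force between cap and jar below 0.1 N and linear speed of cap below 0.03 m/s); the arm keeps its last pose, push and grip.
It fails at once if another jar, the malt cup, spoon or dish is moved more than 30 mm (distance of any of jar_small_center, jar_large_center, malt_cup, spoon, dish from where it was at the start of the episode above 0.03 m).
It also fails if it takes over 48 s, if anything falls off the work surface, if the arm or the gripper's body presses on something with over 40 N, if the wrist force passes 120 N, or if a joint passes its speed limit or range.

## Working session

There is one attempt and no reset: what is moved stays moved. The work goes in short steps, Python scripts to look and compute and a tool call to move; the robot and the scene stay as the last step left them, time stands still between calls to the robot, and variables do not carry over. Pictures are saved under pics/ and viewed, about 8 in all and at most 12, crops included, and the job is handed in when it is done.

Besides the shell and the picture viewer there is one more tool, called after ">>>" by a JSON object that holds its "fn" and its "kwargs". apply_moves: Moves the arm, as the interface text tells. Its arguments: {"type":"object","properties":{"targets":{"type":"array","items":{"type":"object","properties":{"jaw":{"type":"number"},"slide":{"type":"array","items":{"type":"number"}},"angular":{"type":"array","items":{"type":"number"}}}}}},"required":["targets"]}

```bash
mkdir -p pics; ls
python3 - <<'E'
from bench import *
import cv2,numpy as np
s=read_state();print(s)
for n in("top","side"):
    f=grab_frame(n);cv2.imwrite(f"pics/{n}0.png",f["frame"]);np.savez(f"pics/{n}0.npz",**{k:f[k] for k in f})
    print(f["mtx"],f["extrinsics"])
E
```

```text
pics
{'t': 0.0, 'joint_pos': array([-1.40308315e+00,  2.45797870e-01,  1.55904709e+00, -1.25400793e-05,
        1.33872888e+00, -1.74105334e-01]), 'joint_velocities': array([ 0.00111532, -0.00070507,  0.00089849,  0.00127332,  0.00173851,
       -0.00154441]), 'joint_efforts': array([-1.14385737e-03, -4.29516220e+01, -3.26130903e+01, -2.21043201e-04,
        5.41959540e-03,  7.15385937e-06]), 'ee_pos': array([ 217.78180172, -611.81584634,  230.17292545]), 'ee_rot': array([ 0.40816885,  0.57825155, -0.40718118,  0.57725801]), 'wrist_force': array([ 0.67848562,  0.7562956 , -0.31786225]), 'wrist_torque': array([ 0.048503  ,  0.03099123, -0.0167286 ]), 'width': 1.0009135944474385}
[[410.60413334   0.         256.20486934]
 [  0.         410.60413334 195.00410067]
 [  0.           0.           1.        ]] [[-4.58638175e-03 -9.94612937e-01  1.03557090e-01  4.37549669e+02]
 [-9.99902907e-01  5.92399181e-03  1.26127767e-02 -6.62523877e+01]
 [-1.31583022e-02 -1.03489188e-01 -9.94543537e-01  1.22113062e+03]
 [ 0.00000000e+00  0.00000000e+00  0.00000000e+00  1.00000000e+00]]
[[423.61782176   0.         259.83201614]
 [  0.         423.61782176 193.01093738]
 [  0.           0.           1.        ]] [[ 9.93018555e-01 -8.43841465e-02  8.24224761e-02  4.80174942e+02]
 [-1.17859324e-01 -6.81171949e-01  7.22574533e-01 -8.71939636e+02]
 [-4.82995656e-03 -7.27244176e-01 -6.86361843e-01  8.46536444e+02]
 [ 0.00000000e+00  0.00000000e+00  0.00000000e+00  1.00000000e+00]]
```

View pics/top0.png

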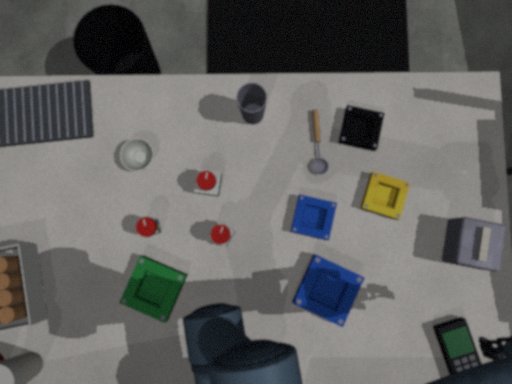

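View pics/side0.png

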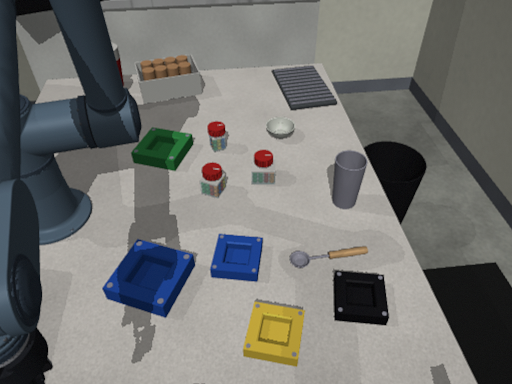

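The top view shows three red caps, at (206,180) with a wide white shoulder, (147,227) and (220,234). There are two blue blocks, a smaller one at (314,217) and a larger one at (330,290), plus decoys in green, yellow and black. By the rule, the smaller blue block is the one meant. Next I'll measure the jar shoulders and look at an enlarged crop.

```bash
cat > h.py <<'E'
import cv2,numpy as np
def load(n): return np.load(f"pics/{n}.npz")
def plane(f,uv,z):
    uv=np.atleast_2d(np.float64(uv)); K=f["mtx"];E=f["extrinsics"]
    d=np.c_[uv,np.ones(len(uv))]@np.linalg.inv(K).T@E[:3,:3].T
    o=E[:3,3]; return o+d*((z-o[2])/d[:,2])[:,None]
def proj(f,p):
    E=f["extrinsics"];c=(np.atleast_2d(p)-E[:3,3])@E[:3,:3]; q=c@f["mtx"].T; return q[:,:2]/q[:,2:]
def depthpts(f):
    d=f["depth"];h,w=d.shape;v,u=np.mgrid[:h,:w]
    c=np.stack([(u-f["mtx"][0,2])*d/f["mtx"][0,0],(v-f["mtx"][1,2])*d/f["mtx"][1,1],d],-1)
    P=c@f["extrinsics"][:3,:3].T+f["extrinsics"][:3,3]; P[d==0]=np.nan; return P
def blobs(m,amin=60):
    n,l,s,c=cv2.connectedComponentsWithStats(m.astype(np.uint8)); return [(l==i,s[i],c[i]) for i in range(1,n) if s[i,4]>=amin]
def red(f):
    b,g,r=[f["frame"][...,i].astype(int) for i in range(3)]; return (r>90)&(g<60)&(b<60)
def blue(f):
    b,g,r=[f["frame"][...,i].astype(int) for i in range(3)]; return (b>60)&(b>2*r)&(b>1.4*g)
E
python3 - <<'E'
from h import *
for n in("top0","side0"):
    f=load(n);P=depthpts(f)
    for m,s,c in blobs(red(f)):
        print(n,"red",s,c.round(1),np.nanmedian(P[m],0).round(1), plane(f,c,84 if n=="top0" else 75).round(1))
    for m,s,c in blobs(blue(f),300):
        p=P[m];top=p[(p[:,2]>25)]
        r=cv2.minAreaRect(top[:,:2].astype(np.float32)) if len(top)>50 else None
        print(n,"blue",s,c.round(1),r, np.nanpercentile(p[:,2],[5,50,95]))
# shoulders from top depth
f=load("top0");P=depthpts(f)
for m,s,c in blobs(red(f)):
    q=plane(f,c,84)[0]; d=np.hypot(P[...,0]-q[0],P[...,1]-q[1])
    w=(d<70)&(P[...,2]>30)&(P[...,2]<62)
    print(q, cv2.minAreaRect(P[w][:,:2].astype(np.float32)), w.sum())
a=load("top0")["frame"][150:265,120:250];b=load("side0")["frame"][110:215,180:300];
A=cv2.resize(a,(452,400),interpolation=2);B=cv2.resize(b,(457,400),interpolation=2)
c=cv2.resize(load("top0")["frame"][185:250,280:350],None,fx=3,fy=3,interpolation=2)
A=cv2.resize(A,(400,300));B=cv2.resize(B,(400,300));o=np.zeros((520,800,3),np.uint8);o[:300,:400]=A;o[:300,400:]=B;o[300:300+c.shape[0],:c.shape[1]]=c
cv2.imwrite("pics/crop0.png",o)
E
```

```text
top0 red [197 172  18  18 236] [205.5 180.8] [596.2  91.   83.9] [[596.8  89.8  84. ]]
top0 red [136 218  20  18 266] [146.  226.9] [468.5 252.4  84.4] [[468.8 254.   84. ]]
top0 red [211 225  19  19 253] [219.7 234.5] [445.6  51.2  84.5] [[447.   49.5  84. ]]
top0 blue [ 292  196   43   43 1357] [313.1 216.9] ((496.7184143066406, -216.13946533203125), (108.83155059814453, 108.509521484375), 76.79761505126953) [ 7.76147888 30.51001888 35.34221883]
top0 blue [ 293  255   69   69 2734] [327.5 289.7] ((290.5304260253906, -252.74468994140625), (149.45114135742188, 148.20094299316406), 64.42100524902344) [11.61107732 42.21707478 46.91044004]
side0 red [208 122  17  15 199] [215.7 129.1] [468.5 241.   81.8] [[469.1 249.9  75. ]]
side0 red [255 150  18  17 228] [263.4 158.1] [599.4  77.3  82.2] [[600.6  86.   75. ]]
side0 red [202 163  20  18 259] [211.4 171.4] [447.9  35.9  82.5] [[448.2  45.   75. ]]
side0 blue [ 211  234   51   47 1935] [236.7 257.5] ((497.3251953125, -218.92727661132812), (117.74873352050781, 110.94155883789062), 76.18260955810547) [ 7.32587119 29.30821019 33.03752391]
side0 blue [ 103  240   92   77 4175] [150.2 277.5] ((289.81085205078125, -255.1193084716797), (156.09107971191406, 154.7076416015625), 64.7378921508789) [10.77449557 40.93949747 44.65505013]
[596.80691459  89.80053133  84.        ] ((598.3416137695312, 89.04380798339844), (70.4694595336914, 70.25572204589844), 82.3283920288086) 291
[468.79058969 254.04604762  84.        ] ((471.2820129394531, 234.90118408203125), (12.565083503723145, 43.42976760864258), 89.05171966552734) 31
[447.00904364  49.5178144   84.        ] ((447.1604309082031, 47.83354187011719), (55.296512603759766, 55.33956527709961), 60.08818435668945) 83
```

View pics/crop0.png

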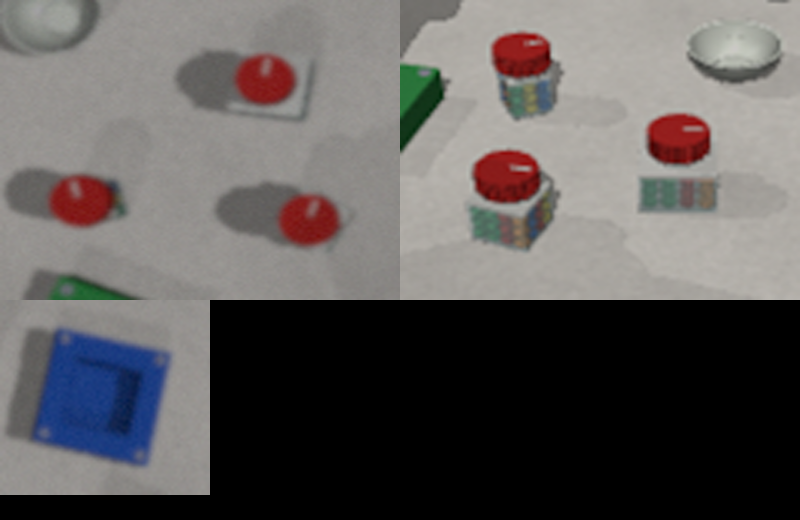

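```bash
cat >> h.py <<'E'
from scipy.spatial.transform import Rotation as R
def goto(p,yaw,verbose=True):
    """remaining tool-frame slide & rotvec to TCP p (mm), pointing down, tool z (jaw) yaw deg"""
    from bench import read_state
    s=read_state();Rc=R.from_quat(s["ee_rot"]);y=np.radians(yaw)
    z=np.array([np.cos(y),np.sin(y),0]);x=np.array([0,0,-1.]);Rt=R.from_matrix(np.c_[x,np.cross(z,x),z])
    print("t",round(s["t"],2),"pos",s["ee_pos"].round(1),"jawyaw",np.degrees(np.arctan2(*Rc.as_matrix()[1::-1,2])).round(1),"w",round(s["width"],3),"F",s["wrist_force"].round(1),"T",s["wrist_torque"].round(2),"q",s["joint_pos"].round(2))
    print(" slide(tool now)",Rc.inv().apply(np.array(p)-s["ee_pos"]).round(1),"slide(world)",(np.array(p)-s["ee_pos"]).round(1),"rotvec deg",np.degrees((Rc.inv()*Rt).as_rotvec()).round(2))
E
python3 - <<'E'
from h import *
q=np.array([447,48.5])
for n in("top0","side0"):
    f=load(n);P=depthpts(f)
    d=np.hypot(P[...,0]-q[0],P[...,1]-q[1]);r=red(f)
    for lo,hi in((8,56),(40,56)):
        w=(d<48)&(P[...,2]>lo)&(P[...,2]<hi)&~r
        print(n,lo,w.sum(),cv2.minAreaRect(P[w][:,:2].astype(np.float32)) if w.sum()>5 else "")
    w=(d<45)&(P[...,2]>83)&(f["frame"].min(2)>90); print("bar",w.sum(),np.nanmean(P[w],0) if w.sum() else"")
    if w.sum()>4: print(cv2.minAreaRect(P[w][:,:2].astype(np.float32)))
    # pocket floor hole
    b=(np.abs(P[...,0]-497)<45)&(np.abs(P[...,1]+217)<45)&(P[...,2]<20)
    if b.sum()>20: print("floor",b.sum(),cv2.minAreaRect(P[b][:,:2].astype(np.float32)))
goto([447,48.5,150],60)
E
```

```text
top0 8 94 ((447.162841796875, 47.81364440917969), (55.35502243041992, 55.34452438354492), 60.0390739440918)
top0 40 76 ((447.17498779296875, 47.93437957763672), (55.2535285949707, 55.15660858154297), 59.81680679321289)
bar 7 [449.87934112  44.15909069  85.23551383]
((442.5920715332031, 41.62403869628906), (10.554058074951172, 44.06368637084961), 86.3954086303711)
floor 413 ((496.3472595214844, -219.04161071777344), (58.97051239013672, 59.21384048461914), 76.76885223388672)
side0 8 371 ((448.0696105957031, 44.99371337890625), (59.690711975097656, 57.21500015258789), 59.54062271118164)
side0 40 155 ((447.27789306640625, 45.27202606201172), (55.71730422973633, 55.909690856933594), 61.060333251953125)
bar 8 [457.72322669  45.89813759  84.18589276]
((445.98065185546875, 50.46665954589844), (7.202936172485352, 47.297157287597656), 72.0586929321289)
floor 410 ((495.52508544921875, -216.89320373535156), (65.81484985351562, 58.506256103515625), 75.20281219482422)
t 0.1 pos [ 217.8 -611.9  230.3] jawyaw -70.4 w 1.001 F [-1.   0.8  0.6] T [ 0.01  0.   -0.02] q [-1.4   0.25  1.56  0.    1.34 -0.17]
 slide(tool now) [  81.4  437.3 -545.2] slide(world) [229.2 660.4 -80.3] rotvec deg [-1.3042e+02 -3.0000e-02 -1.3000e-01]
```

The middle jar is the one at (220,234). Its measured body is 55–56 mm at (447,46.5) with yaw −30°, against 70 mm for the jar at (206,180) and about 43 mm for the one at (147,227). The target block is the smaller blue one at (313,217). It measures about 109 mm, with its pocket near (497,−217.5) and yaw −13.4°.

>>> {"fn": "apply_moves", "kwargs": {"targets": [{"jaw":0,"slide":[4,31,-39],"angular":[0,0,0]},{"jaw":0,"slide":[4,31,-39],"angular":[0,0,0]},{"jaw":0,"slide":[4,31,-39],"angular":[0,0,0]},{"jaw":0,"slide":[4,31,-39],"angular":[0,0,0]},{"jaw":0,"slide":[4,31,-39],"angular":[0,0,0]},{"jaw":0,"slide":[4,31,-39],"angular":[0,0,0]},{"jaw":0,"slide":[4,31,-39],"angular":[0,0,0]},{"jaw":0,"slide":[4,31,-39],"angular":[0,0,0]},{"jaw":0,"slide":[4,31,-39],"angular":[0,0,0]},{"jaw":0,"slide":[4,31,-39],"angular":[0,0,0]},{"jaw":0,"slide":[4,31,-39],"angular":[0,0,0]},{"jaw":0,"slide":[4,31,-39],"angular":[0,0,0]},{"jaw":0,"slide":[4,31,-39],"angular":[0,0,0]},{"jaw":0,"slide":[4,31,-39],"angular":[0,0,0]},{"jaw":0,"slide":[0,0,0],"angular":[-10,0,0]},{"jaw":0,"slide":[0,0,0],"angular":[-10,0,0]},{"jaw":0,"slide":[0,0,0],"angular":[-10,0,0]},{"jaw":0,"slide":[0,0,0],"angular":[-10,0,0]},{"jaw":0,"slide":[0,0,0],"angular":[0,0,0]}]}}

```text
t: 2.48
ee_pos: [446.2, 72.7, 168.4]
ee_rot: [0.18, 0.687, -0.176, 0.682]
wrist_force: [0.4, 0.6, 1.5]
width: 1.001
```

```bash
python3 -c "
from h import *
goto([447.3,46.5,120],-30)"
```

```text
t 2.48 pos [446.2  72.7 168.4] jawyaw -29.2 w 1.001 F [0.4 0.6 1.5] T [ 0.06 -0.01  0.05] q [-0.09 -0.16  2.1   0.01  1.21  0.41]
 slide(tool now) [ 48.2 -22.5  14.2] slide(world) [  1.1 -26.2 -48.4] rotvec deg [ 0.8  -0.45 -0.18]
```

>>> {"fn": "apply_moves", "kwargs": {"targets": [{"jaw":0,"slide":[24,-11,7],"angular":[0.8,-0.4,0]},{"jaw":0,"slide":[24,-11,7],"angular":[0,0,0]},{"jaw":0,"slide":[0,0,0],"angular":[0,0,0]}]}}

```text
t: 2.85
ee_pos: [447.4, 46.5, 119.4]
ee_rot: [0.187, 0.682, -0.185, 0.682]
wrist_force: [-0.1, 0.3, 0.9]
width: 0.999
```

Run:
```python
from h import *
from bench import *
goto([447.3,46.5,52],-30)
f=grab_frame("side");cv2.imwrite("pics/s1.png",cv2.resize(f["frame"][60:240,120:360],None,fx=3,fy=3,interpolation=2))
```

```text
t 2.85 pos [447.4  46.5 119.4] jawyaw -30.5 w 0.999 F [-0.1  0.3  0.9] T [0.   0.   0.04] q [-0.15 -0.1   2.14  0.    1.1   0.38]
 slide(tool now) [67.4 -0.3 -0. ] slide(world) [ -0.1   0.  -67.4] rotvec deg [-0.53 -0.01 -0.21]
```

View pics/s1.png

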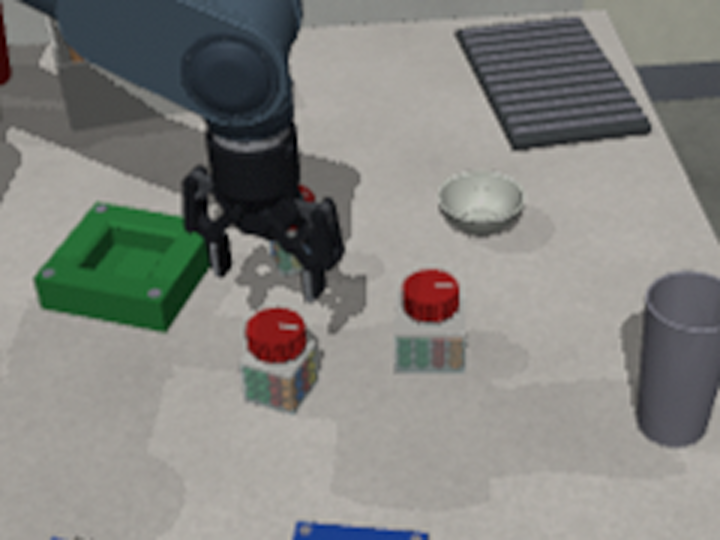

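The gripper is above the middle jar with the jaws straddling its cap at (276,330) in the crop. I'm descending now.

>>> {"fn": "apply_moves", "kwargs": {"targets": [{"jaw":0,"slide":[22,0,0],"angular":[0,0,0]},{"jaw":0,"slide":[22,0,0],"angular":[0,0,0]},{"jaw":0,"slide":[15,0,0],"angular":[0,0,0]},{"jaw":0,"slide":[7,0,0],"angular":[0,0,0]},{"jaw":0,"slide":[0,0,0],"angular":[0,0,0]}]}}

```text
t: 3.52
ee_pos: [453.2, 47.9, 58.1]
ee_rot: [0.189, 0.677, -0.185, 0.686]
wrist_force: [-0.3, -0.2, 0.7]
width: 0.996
```

```bash
python3 -c "
from h import *
goto([447.3,46.5,52],-30)"
```

```text
t 3.52 pos [453.2  47.9  58.1] jawyaw -30.7 w 0.996 F [-0.3 -0.2  0.7] T [ 0.02  0.02 -0.01] q [-0.15  0.02  2.16  0.01  0.95  0.39]
 slide(tool now) [ 6.  -4.2 -4.4] slide(world) [-5.9 -1.4 -6.1] rotvec deg [-0.67  0.63 -0.51]
```

>>> {"fn": "apply_moves", "kwargs": {"targets": [{"jaw":0,"slide":[3,-4,-4.4],"angular":[-0.6,0.6,-0.5]},{"jaw":0,"slide":[3,0,0],"angular":[0,0,0]},{"jaw":0,"slide":[0,0,0],"angular":[0,0,0]}]}}

```text
t: 3.9
ee_pos: [448.2, 46.5, 53.1]
ee_rot: [0.183, 0.682, -0.183, 0.684]
wrist_force: [-0.7, 0.3, 0.4]
width: 1.001
```

```bash
python3 -c "
from h import *
goto([447.3,46.5,52],-30)"
```

```text
t 3.9 pos [448.2  46.5  53.1] jawyaw -30.0 w 1.001 F [-0.7  0.3  0.4] T [-0.04  0.01  0.01] q [-0.15  0.03  2.16 -0.    0.94  0.38]
 slide(tool now) [ 1.1 -0.4 -0.7] slide(world) [-0.9  0.  -1.1] rotvec deg [-0.03  0.14 -0.03]
```

>>> {"fn": "apply_moves", "kwargs": {"targets": [{"jaw":1,"slide":[0.5,0,-0.5],"angular":[0,0,0]},{"jaw":1,"slide":[0,0,0],"angular":[0,0,0]},{"jaw":1,"slide":[0,0,0],"angular":[0,0,0]},{"jaw":1,"slide":[0,0,0],"angular":[0,0,0]},{"jaw":1,"slide":[0,0,0],"angular":[0,0,0]},{"jaw":1,"slide":[0,0,0],"angular":[0,0,0]},{"jaw":1,"slide":[0,0,0],"angular":[0,0,0]},{"jaw":1,"slide":[0,0,0],"angular":[0,0,0]}]}}

```text
t: 4.9
ee_pos: [448.4, 46.4, 53.4]
ee_rot: [0.183, 0.682, -0.183, 0.684]
wrist_force: [0.0, -1.0, 1.2]
width: 0.636
```

Run:
```python
from h import *
from bench import *
goto([447.3,46.5,52],-30)
f=grab_frame("side");cv2.imwrite("pics/s2.png",cv2.resize(f["frame"][110:230,160:320],None,fx=4,fy=4,interpolation=2))
```

```text
t 4.9 pos [448.4  46.4  53.4] jawyaw -30.0 w 0.636 F [ 0.  -1.   1.2] T [-0.01  0.16  0.01] q [-0.15  0.03  2.16 -0.    0.94  0.38]
 slide(tool now) [ 1.4 -0.5 -1. ] slide(world) [-1.1  0.1 -1.4] rotvec deg [-0.03  0.22 -0.05]
```

View pics/s2.png

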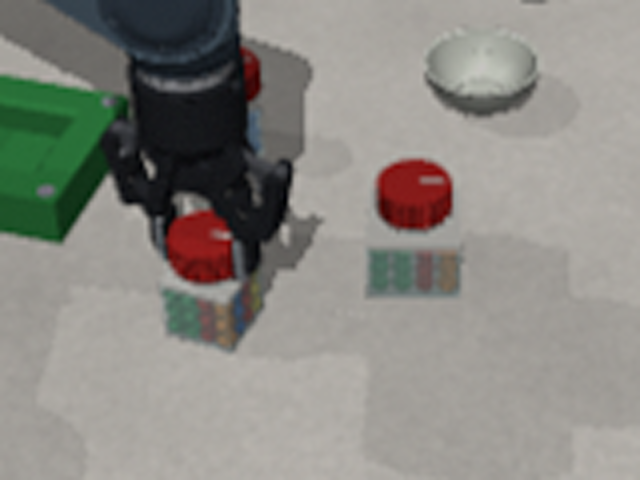

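The cap is gripped. The width of 0.636 × 85 mm ≈ 54 mm, and in the crop the cap sits between the pads at (208,245). Next I'll lift it and carry it to the block.

>>> {"fn": "apply_moves", "kwargs": {"targets": [{"jaw":1,"slide":[-8,0,0],"angular":[0,0,0]},{"jaw":1,"slide":[-20,0,0],"angular":[0,0,0]},{"jaw":1,"slide":[-20,0,0],"angular":[0,0,0]},{"jaw":1,"slide":[-17,0,0],"angular":[0,0,0]},{"jaw":1,"slide":[-2,-10,8.5],"angular":[0,0,0]},{"jaw":1,"slide":[0,-22,18.5],"angular":[0,0,0]},{"jaw":1,"slide":[0,-24,20.5],"angular":[0,0,0]},{"jaw":1,"slide":[0,-24,20.5],"angular":[0,0,0]},{"jaw":1,"slide":[0,-24,20.5],"angular":[0,0,0]},{"jaw":1,"slide":[0,-24,20.5],"angular":[0,0,0]},{"jaw":1,"slide":[0,-24,20.5],"angular":[0,0,0]},{"jaw":1,"slide":[0,-22,18.5],"angular":[0,0,0]},{"jaw":1,"slide":[0,-20,16.5],"angular":[0,0,0]},{"jaw":1,"slide":[0,-10,9],"angular":[0,0,0]},{"jaw":1,"slide":[0,0,0],"angular":[0,0,0]},{"jaw":1,"slide":[0,0,0],"angular":[-5.6,0,0]},{"jaw":1,"slide":[0,0,0],"angular":[-5.6,0,0]},{"jaw":1,"slide":[0,0,0],"angular":[-5.6,0,0]},{"jaw":1,"slide":[0,0,0],"angular":[0,0,0]}]}}

```text
t: 7.32
ee_pos: [483.5, -224.2, 105.6]
ee_rot: [0.082, 0.711, -0.075, 0.694]
wrist_force: [0.3, -0.5, -4.0]
width: 0.624
```

Run:
```python
from h import *
from bench import *
goto([497,-217.5,115],-13.4)
```

```text
t 7.33 pos [ 483.5 -224.2  105.6] jawyaw -12.8 w 0.624 F [ 0.3 -0.5 -4. ] T [ 0.   -0.03 -0.01] q [-0.64  0.14  1.93 -0.01  1.1  -0.42]
 slide(tool now) [-9.6  9.6 11.4] slide(world) [13.5  6.7  9.4] rotvec deg [ 0.63 -1.45 -0.34]
```

>>> {"fn": "apply_moves", "kwargs": {"targets": [{"jaw":1,"slide":[0,5,6],"angular":[0.6,-1.4,-0.3]},{"jaw":1,"slide":[0,5,6],"angular":[0,0,0]},{"jaw":1,"slide":[0,0,0],"angular":[0,0,0]},{"jaw":1,"slide":[0,0,0],"angular":[0,0,0]}]}}

```text
t: 7.82
ee_pos: [498.3, -215.3, 105.1]
ee_rot: [0.083, 0.702, -0.083, 0.702]
wrist_force: [-0.4, -0.2, -4.1]
width: 0.624
```

Run:
```python
from h import *
from bench import *
goto([497,-217.5,105],-13.4)
f=grab_frame("side");P=depthpts(f);s=read_state();z0=s["ee_pos"][2]-53.4
g=f["frame"]
q=s["ee_pos"]; d=np.hypot(P[...,0]-q[0],P[...,1]-q[1])
for lo,hi in((5,50),(38,50)):
    w=(d<48)&(P[...,2]>z0+lo)&(P[...,2]<z0+hi)&~blue(f)&(g.max(2)>60)
    print(lo,w.sum(),cv2.minAreaRect(P[w][:,:2].astype(np.float32)))
b=blobs(red(f),20); print([(x[2].round(1),x[1][4],np.nanmedian(P[x[0]],0).round(1)) for x in b])
u,v=proj(f,q)[0].astype(int)
cv2.imwrite("pics/s3.png",cv2.resize(g[v-70:v+90,u-90:u+90],None,fx=3.6,fy=3.6,interpolation=2));print(u,v)
```

```text
t 7.83 pos [ 498.3 -215.3  105.1] jawyaw -13.5 w 0.624 F [-0.4 -0.2 -4.1] T [ 0.02  0.01 -0.02] q [-0.62  0.15  1.92  0.    1.07 -0.38]
 slide(tool now) [ 0.1 -2.4 -0.8] slide(world) [-1.3 -2.2 -0.1] rotvec deg [-0.09  0.   -0.06]
5 372 ((496.4356689453125, -216.99420166015625), (54.27034378051758, 56.68183135986328), 77.56900787353516)
38 140 ((493.7542724609375, -231.48641967773438), (28.788644790649414, 57.777015686035156), 85.24065399169922)
[(array([265.5, 156. ]), np.int32(133), array([608. ,  85.2,  82.5])), (array([234.2, 225.8]), np.int32(397), array([ 495.2, -224. ,  134.5]))]
235 231
```

View pics/s3.png

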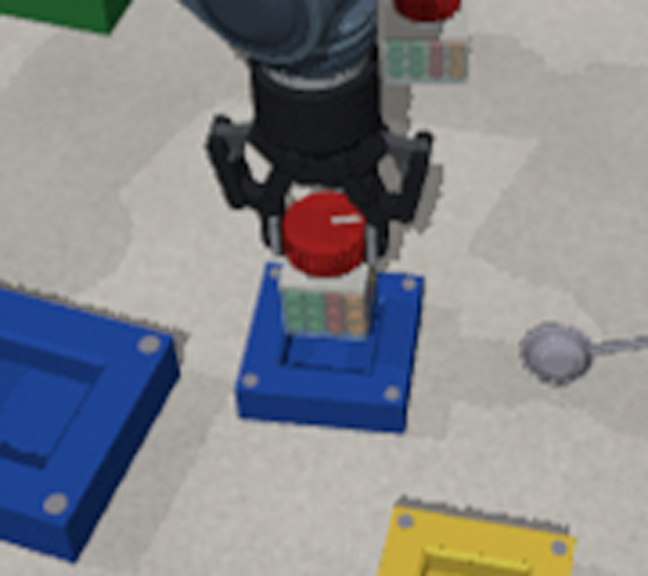

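The jar hangs level over the smaller blue block, squared to its pocket (crop centre around (325,300)). I'll shift it 2 mm and lower it in stages while watching the force.

>>> {"fn": "apply_moves", "kwargs": {"targets": [{"jaw":1,"slide":[4,-2,0.2],"angular":[0,0,0]},{"jaw":1,"slide":[6,0,0],"angular":[0,0,0]},{"jaw":1,"slide":[5,0,0],"angular":[0,0,0]},{"jaw":1,"slide":[0,0,0],"angular":[0,0,0]}]}}

```text
t: 8.38
ee_pos: [497.6, -217.7, 88.6]
ee_rot: [0.084, 0.702, -0.083, 0.702]
wrist_force: [-0.3, 0.3, -4.1]
width: 0.624
```

Run:
```python
from h import *
goto([498,-217.3,64],-13.4)
```

```text
t 8.38 pos [ 497.6 -217.7   88.6] jawyaw -13.6 w 0.624 F [-0.3  0.3 -4.1] T [ 0.05  0.   -0.04] q [-0.62  0.18  1.92  0.    1.04 -0.39]
 slide(tool now) [24.6  0.5  0.3] slide(world) [  0.4   0.4 -24.6] rotvec deg [-0.16 -0.04 -0.08]
```

>>> {"fn": "apply_moves", "kwargs": {"targets": [{"jaw":1,"slide":[3,0.2,0.2],"angular":[0,0,0]},{"jaw":1,"slide":[3,0,0],"angular":[0,0,0]},{"jaw":1,"slide":[3,0,0],"angular":[0,0,0]},{"jaw":1,"slide":[0,0,0],"angular":[0,0,0]}]}}

```text
t: 8.88
ee_pos: [499.2, -220.8, 84.5]
ee_rot: [0.081, 0.702, -0.084, 0.703]
wrist_force: [-0.6, -0.2, -5.0]
width: 0.624
```

Run:
```python
from h import *
goto([498,-217.3,64],-13.4)
```

```text
t 8.88 pos [ 499.2 -220.8   84.5] jawyaw -13.4 w 0.624 F [-0.6 -0.2 -5. ] T [-0.22  0.02  0.03] q [-0.62  0.19  1.92 -0.    1.03 -0.39]
 slide(tool now) [20.4  3.2 -2. ] slide(world) [ -1.2   3.5 -20.5] rotvec deg [-0.05  0.07  0.24]
```

Run:
```python
from h import *
from bench import *
f=grab_frame("side");P=depthpts(f);s=read_state();z0=s["ee_pos"][2]-53.4;g=f["frame"]
q=s["ee_pos"]; d=np.hypot(P[...,0]-q[0],P[...,1]-q[1])
w=(d<48)&(P[...,2]>36)&(P[...,2]<z0+49)&~blue(f)&(g.max(2)>60)
print(w.sum(),cv2.minAreaRect(P[w][:,:2].astype(np.float32)))
u,v=proj(f,q)[0].astype(int)
a=cv2.resize(g[v-30:v+60,u-50:u+50],None,fx=4,fy=4,interpolation=2)
f=grab_frame("top");u,v=proj(f,q)[0].astype(int)
b=cv2.resize(f["frame"][v-45:v+45,u-50:u+50],None,fx=4,fy=4,interpolation=2)
cv2.imwrite("pics/s4.png",np.hstack([a,b]))
```

```text
328 ((496.5548400878906, -227.78602600097656), (45.746070861816406, 55.152992248535156), 77.54093170166016)
```

View pics/s4.png

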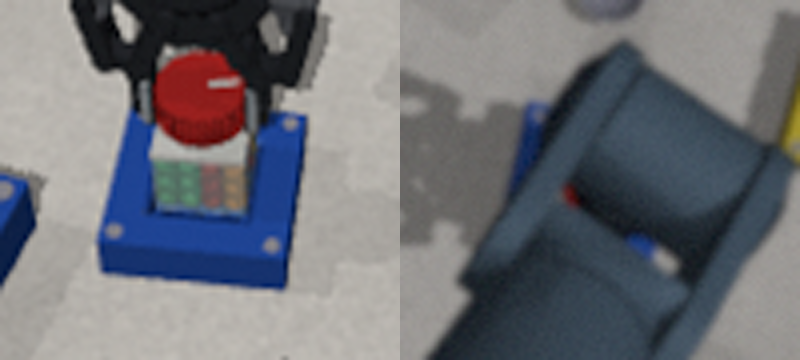

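The jar's corner is resting at the pocket mouth: z stalled at a bottom height of about 31 mm, and the TCP drifted about 3 mm in −y. I'll raise it slightly, recentre and measure the front face again.

>>> {"fn": "apply_moves", "kwargs": {"targets": [{"jaw":1,"slide":[-3,0,0],"angular":[0,0,0]},{"jaw":1,"slide":[-2,3,-2],"angular":[0,0,0.2]},{"jaw":1,"slide":[0,0,0],"angular":[0,0,0]}]}}

```text
t: 9.35
ee_pos: [497.4, -216.3, 88.0]
ee_rot: [0.083, 0.702, -0.083, 0.702]
wrist_force: [0.4, 0.5, -4.2]
width: 0.625
```

```bash
cat >> h.py <<'E'
def jarpose(f,q,zlo,zhi,yaw=-13.4):
    """robust: median of front (-y') face and both side edges along x' from side camera"""
    P=depthpts(f);g=f["frame"];c,s=np.cos(np.radians(yaw)),np.sin(np.radians(yaw));A=np.array([[c,s],[-s,c]])
    L=(P[...,:2]-np.array(q[:2]))@A.T
    w=(np.abs(L[...,0])<40)&(L[...,1]<-15)&(L[...,1]>-40)&(P[...,2]>zlo)&(P[...,2]<zhi)&~blue(f)&~red(f)
    m=w&(np.abs(L[...,0])<20); k=np.polyfit(L[m][:,0],L[m][:,1],1)
    x=[np.percentile(L[w][:,0],p) for p in(1,99)]
    print("n",m.sum(),"face y'",np.median(L[m][:,1]).round(2),"->centre y'",(np.median(L[m][:,1])+28).round(2),"slope deg",np.degrees(np.arctan(k[0])).round(2),"x' edges",np.round(x,1),"mid",np.mean(x).round(2))
E
python3 - <<'E'
from h import *
from bench import *
pk=[497,-217.5]
goto([*pk,64],-13.4)
f=grab_frame("side");s=read_state();jarpose(f,pk,40,s["ee_pos"][2]-53.4+48)
np.savez("pics/s5.npz",**f)
# block top edges in same frame, side camera start picture
f=load("side0");P=depthpts(f);a=np.radians(-13.4);c,s=np.cos(a),np.sin(a)
L=(P[...,:2]-np.array(pk))@np.array([[c,s],[-s,c]]).T
b=blue(f)&(P[...,2]>27)
for k,o in((0,1),(1,0)):
    m=b&(np.abs(L[...,k])<70)&(np.abs(L[...,o])>35)&(np.abs(L[...,o])<50)
    e=[np.percentile(L[m][:,k],p) for p in(1,99)];print("block axis",k,np.round(e,1),np.mean(e).round(2))
    m=b&(np.abs(L[...,o])<20)&(np.abs(L[...,k])<70)
    v=L[m][:,k];print(" pocket edges",np.percentile(v[v<0],98).round(1),np.percentile(v[v>0],2).round(1))
E
```

```text
t 9.35 pos [ 497.4 -216.3   88. ] jawyaw -13.4 w 0.625 F [ 0.4  0.5 -4.2] T [ 0.04  0.08 -0.01] q [-0.62  0.18  1.93  0.    1.04 -0.39]
 slide(tool now) [24.  -1.3 -0.2] slide(world) [ -0.4  -1.2 -24. ] rotvec deg [-0.05  0.03 -0.02]
n 192 face y' -25.05 ->centre y' 2.95 slope deg 0.73 x' edges [-27.1  26.6] mid -0.22
block axis 0 [-53.9  55.1] 0.58
 pocket edges -30.5 30.9
block axis 1 [-58.   53.8] -2.12
 pocket edges -31.6 28.2
```

Run:
```python
from h import *
f=load("side0")
for yaw in(-30,):
    jarpose(f,[447.3,45.2],10,48,yaw)
    P=depthpts(f);a=np.radians(yaw);c,s=np.cos(a),np.sin(a);L=(P[...,:2]-np.array([447.3,45.2]))@np.array([[c,s],[-s,c]]).T
    m=(P[...,2]>48)&(P[...,2]<56)&(np.abs(L)<40).all(-1)&~red(f)
    print("shoulder",m.sum(),np.percentile(L[m],[1,99],axis=0).round(1))
f=load("s5");P=depthpts(f);a=np.radians(-13.4);c,s=np.cos(a),np.sin(a);L=(P[...,:2]-np.array([497,-217.5]))@np.array([[c,s],[-s,c]]).T
z0=88-53.4
m=(P[...,2]>z0+49)&(P[...,2]<z0+55)&(np.abs(L)<40).all(-1)&~red(f)
print("shoulder now",m.sum(),np.percentile(L[m],[1,50,99],axis=0).round(1))
w=(np.abs(L[...,0])<18)&(L[...,1]<-15)&(L[...,1]>-45)&~blue(f)&~red(f)
for z in range(34,90,5):
    k=w&(P[...,2]>=z)&(P[...,2]<z+5)
    if k.sum()>5: print(z,k.sum(),np.percentile(L[k][:,1],[5,50,95]).round(1))
```

```text
n 118 face y' -25.14 ->centre y' 2.86 slope deg -0.17 x' edges [-27.8  27.5] mid -0.16
shoulder 97 [[-27.6 -27.4]
 [ 26.9  27.7]]
shoulder now 97 [[-28.7 -26.7]
 [  4.6 -18.7]
 [ 25.7  -2. ]]
39 15 [-26.2 -25.1 -24.6]
44 21 [-26.4 -24.9 -23.2]
49 20 [-26.5 -25.  -23.6]
54 22 [-26.5 -25.3 -23.8]
59 22 [-26.1 -25.  -23.2]
64 18 [-27.  -25.4 -24. ]
69 24 [-26.2 -25.1 -23.5]
74 20 [-26.1 -24.7 -22.7]
79 33 [-26.4 -24.1 -17. ]
84 39 [-25.  -20.5 -15.7]
```

>>> {"fn": "apply_moves", "kwargs": {"targets": [{"jaw":1,"slide":[0,-2,0.3],"angular":[0.9,0,0]},{"jaw":1,"slide":[0,0,0],"angular":[0,0,0]},{"jaw":1,"slide":[2.5,0,0],"angular":[0,0,0]}]}}

```text
t: 9.78
ee_pos: [497.4, -218.7, 85.4]
ee_rot: [0.089, 0.701, -0.089, 0.702]
wrist_force: [0.1, 0.3, -4.6]
width: 0.627
```

```bash
python3 -c "
from h import *
goto([497.5,-218.3,64],-14.3)"
```

```text
t 9.78 pos [ 497.4 -218.7   85.4] jawyaw -14.4 w 0.627 F [ 0.1  0.3 -4.6] T [-0.06  0.01  0.01] q [-0.62  0.18  1.92  0.    1.04 -0.37]
 slide(tool now) [21.4  0.4 -0. ] slide(world) [  0.1   0.4 -21.4] rotvec deg [-0.12  0.06 -0.01]
```

>>> {"fn": "apply_moves", "kwargs": {"targets": [{"jaw":1,"slide":[2.5,0,0],"angular":[0,0,0]},{"jaw":1,"slide":[2.5,0,0],"angular":[0,0,0]}]}}

```text
t: 10.02
ee_pos: [497.3, -218.7, 79.8]
ee_rot: [0.089, 0.701, -0.089, 0.702]
wrist_force: [0.5, 0.4, -3.2]
width: 0.629
```

```bash
python3 -c "
from h import *
goto([497.5,-218.3,64],-14.3)"
```

```text
t 10.03 pos [ 497.3 -218.7   79.8] jawyaw -14.4 w 0.629 F [ 0.5  0.4 -3.2] T [-0.04  0.05  0.04] q [-0.62  0.19  1.93  0.    1.02 -0.37]
 slide(tool now) [15.8  0.4  0.1] slide(world) [  0.2   0.4 -15.8] rotvec deg [-0.12  0.04 -0.02]
```

The jar has entered the pocket freely. Continuing down to a TCP z of about 63.

>>> {"fn": "apply_moves", "kwargs": {"targets": [{"jaw":1,"slide":[3,0,0],"angular":[0,0,0]},{"jaw":1,"slide":[3,0,0],"angular":[0,0,0]},{"jaw":1,"slide":[3,0,0],"angular":[0,0,0]},{"jaw":1,"slide":[3,0,0],"angular":[0,0,0]}]}}

```text
t: 10.52
ee_pos: [497.2, -218.6, 66.8]
ee_rot: [0.089, 0.701, -0.089, 0.702]
wrist_force: [-0.1, 0.1, -4.2]
width: 0.623
```

```bash
python3 -c "
from h import *
goto([497.5,-218.3,63.4],-14.3)"
```

```text
t 10.53 pos [ 497.2 -218.6   66.8] jawyaw -14.4 w 0.623 F [-0.1  0.1 -4.2] T [0.05 0.03 0.01] q [-0.62  0.21  1.93  0.    1.   -0.37]
 slide(tool now) [3.4 0.3 0.2] slide(world) [ 0.3  0.3 -3.4] rotvec deg [-0.12  0.02 -0.02]
```

>>> {"fn": "apply_moves", "kwargs": {"targets": [{"jaw":1,"slide":[2,0,0],"angular":[0,0,0]},{"jaw":1,"slide":[1.5,0,0],"angular":[0,0,0]},{"jaw":1,"slide":[1,0,0],"angular":[0,0,0]},{"jaw":1,"slide":[0,0,0],"angular":[0,0,0]}]}}

```text
t: 11.02
ee_pos: [497.6, -218.7, 63.4]
ee_rot: [0.089, 0.701, -0.089, 0.702]
wrist_force: [-0.7, -0.2, -3.1]
width: 0.627
```

```bash
python3 -c "
from h import *
goto([497.5,-218.3,63.4],-14.3)"
```

```text
t 11.03 pos [ 497.6 -218.7   63.4] jawyaw -14.4 w 0.627 F [-0.7 -0.2 -3.1] T [ 0.06  0.26 -0.01] q [-0.62  0.22  1.93  0.    0.99 -0.37]
 slide(tool now) [-0.   0.4 -0.2] slide(world) [-0.1  0.4  0. ] rotvec deg [-0.11  0.01 -0.03]
```

>>> {"fn": "apply_moves", "kwargs": {"targets": [{"jaw":1,"slide":[1.5,0,0],"angular":[0,0,0]},{"jaw":1,"slide":[1.5,0,0],"angular":[0,0,0]}]}}

```text
t: 11.28
ee_pos: [498.0, -218.9, 63.1]
ee_rot: [0.089, 0.702, -0.088, 0.701]
wrist_force: [-7.0, 4.7, 13.3]
width: 0.628
```

Run:
```python
from h import *
from bench import *
goto([497.5,-218.3,63.4],-14.3)
f=grab_frame("side");jarpose(f,[497,-217.5],38,57)
u,v=proj(f,[497,-217,63])[0].astype(int)
cv2.imwrite("pics/s6.png",cv2.resize(f["frame"][v-50:v+60,u-65:u+65],None,fx=4.5,fy=4.5,interpolation=2))
```

```text
t 11.28 pos [ 498.  -218.9   63.1] jawyaw -14.4 w 0.628 F [-7.   4.7 13.3] T [ 0.79  1.31 -0.01] q [-0.62  0.22  1.93  0.    0.99 -0.37]
 slide(tool now) [-0.3  0.5 -0.7] slide(world) [-0.5  0.6  0.3] rotvec deg [-0.08 -0.05 -0.03]
n 85 face y' -27.21 ->centre y' 0.79 slope deg -1.54 x' edges [-25.2  27. ] mid 0.91
```

View pics/s6.png

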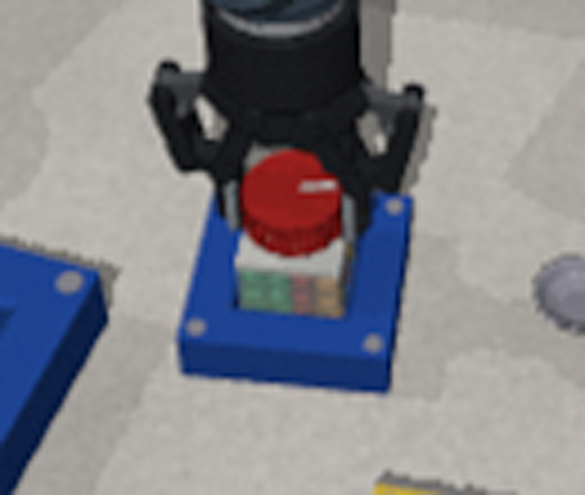

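The jar is fully seated: z stalls at 63.1–63.4, as predicted, with about 17 N of net push, and the shoulder is level above the block (crop (290,262)). I'm starting to unscrew.

>>> {"fn": "apply_moves", "kwargs": {"targets": [{"jaw":1,"slide":[-0.3,0.3,-0.3],"angular":[0,0,0]},{"jaw":1,"slide":[0,0,0],"angular":[-6,0,0]},{"jaw":1,"slide":[0,0,0],"angular":[-6,0,0]},{"jaw":1,"slide":[0,0,0],"angular":[-6,0,0]},{"jaw":1,"slide":[0,0,0],"angular":[-6,0,0]}]}}

```text
t: 11.95
ee_pos: [498.9, -220.3, 63.9]
ee_rot: [-0.064, 0.703, 0.062, 0.705]
wrist_force: [-0.8, 1.2, 1.5]
width: 0.627
```

```bash
python3 -c "
from h import *
goto([497.5,-218.3,63.4],54.7)"
```

```text
t 11.95 pos [ 498.9 -220.3   63.9] jawyaw 10.2 w 0.627 F [-0.8  1.2  1.5] T [ 0.15  0.25 -0.15] q [-0.62  0.22  1.93 -0.    0.99 -0.8 ]
 slide(tool now) [ 0.5  2.2 -1.1] slide(world) [-1.4  2.  -0.5] rotvec deg [-44.5    0.08   0.25]
```

>>> {"fn": "apply_moves", "kwargs": {"targets": [{"jaw":1,"slide":[0,0.6,-0.4],"angular":[-6,0,0]},{"jaw":1,"slide":[-0.1,0.2,-0.2],"angular":[-6,0,0]},{"jaw":1,"slide":[-0.1,0,0],"angular":[-6,0,0]},{"jaw":1,"slide":[-0.1,0,0],"angular":[-6,0,0]}]}}

```text
t: 12.45
ee_pos: [500.1, -220.2, 65.2]
ee_rot: [-0.214, 0.672, 0.209, 0.677]
wrist_force: [-1.5, 2.8, 3.9]
width: 0.624
```

Run:
```python
from h import *
from bench import *
goto([497.5,-218.3,63.4],54.7)
f=grab_frame("side");jarpose(f,[497,-217.5],38,57);P=depthpts(f)
b=blobs(red(f),60);b=[x for x in b if abs(x[2][0]-235)<30][0]
print("cap z pct",np.nanpercentile(P[b[0]][:,2],[50,90,97]).round(1))
c=f["frame"][b[1][1]-2:b[1][1]+b[1][3]+2,b[1][0]-2:b[1][0]+b[1][2]+2]
u,v=proj(f,[497,-217,63])[0].astype(int)
cv2.imwrite("pics/s7.png",cv2.resize(f["frame"][v-40:v+50,u-50:u+50],None,fx=5,fy=5,interpolation=2))
```

```text
t 12.45 pos [ 500.1 -220.2   65.2] jawyaw 34.8 w 0.624 F [-1.5  2.8  3.9] T [ 0.39  0.37 -0.2 ] q [-0.62  0.22  1.93  0.    0.99 -1.23]
 slide(tool now) [ 1.8  3.1 -1.1] slide(world) [-2.6  1.9 -1.8] rotvec deg [-19.9    0.2    0.51]
n 91 face y' -28.91 ->centre y' -0.91 slope deg 6.35 x' edges [-25.   29.3] mid 2.19
cap z pct [94.3 96.7 97.7]
```

View pics/s7.png

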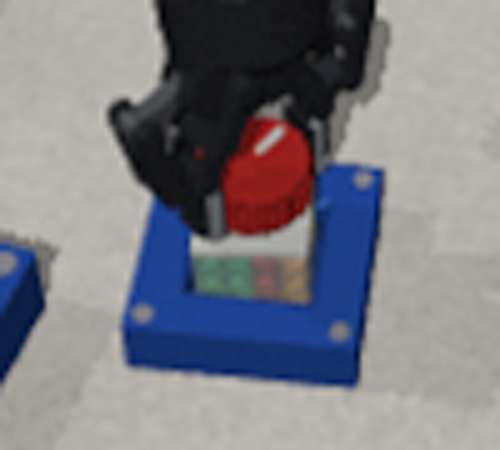

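The cap has turned with the jaws: its bar now points up and right at (270,138), while the jar stays squared in the block. I'll recentre a little and finish the turn.

>>> {"fn": "apply_moves", "kwargs": {"targets": [{"jaw":1,"slide":[0,1,-0.4],"angular":[-6,0,-0.2]},{"jaw":1,"slide":[0,0.8,-0.4],"angular":[-6,0,-0.2]},{"jaw":1,"slide":[0,0.4,0],"angular":[-6,0,0]},{"jaw":1,"slide":[0,0,0],"angular":[-4,0,0]}]}}

```text
t: 13.0
ee_pos: [500.7, -220.4, 67.1]
ee_rot: [-0.347, 0.616, 0.332, 0.625]
wrist_force: [-0.9, 1.8, -0.1]
width: 0.622
```

```bash
python3 -c "
from h import *
goto([497.5,-218.3,63.4],56)"
```

```text
t 13.0 pos [ 500.7 -220.4   67.1] jawyaw 57.3 w 0.622 F [-0.9  1.8 -0.1] T [ 0.36  0.18 -0.05] q [-0.62  0.21  1.93  0.    0.98 -1.62]
 slide(tool now) [3.6 4.  0. ] slide(world) [-3.2  2.1 -3.7] rotvec deg [1.3  0.01 1.38]
```

The turn totals 72°, the torque has dropped to about 0 and the cap has risen about 4 mm on the seal, so the threads have let go. I'm holding for a moment, then lifting slowly.

>>> {"fn": "apply_moves", "kwargs": {"targets": [{"jaw":1,"slide":[0,0,0],"angular":[0,0,0]},{"jaw":1,"slide":[0,0,0],"angular":[0,0,0]},{"jaw":1,"slide":[-2,0.5,0],"angular":[0,0,0.5]},{"jaw":1,"slide":[-3,0,0],"angular":[0,0,0.5]}]}}

```text
t: 13.5
ee_pos: [500.5, -220.4, 72.2]
ee_rot: [-0.34, 0.62, 0.335, 0.622]
wrist_force: [-0.1, 0.7, -0.9]
width: 0.627
```

Run:
```python
from h import *
from bench import *
goto([497.5,-218.3,106],57.3)
f=grab_frame("side");jarpose(f,[497,-217.5],38,57)
u,v=proj(f,[497,-217,63])[0].astype(int)
cv2.imwrite("pics/s8.png",cv2.resize(f["frame"][v-50:v+50,u-60:u+60],None,fx=5,fy=5,interpolation=2))
```

```text
t 13.5 pos [ 500.5 -220.4   72.2] jawyaw 57.0 w 0.627 F [-0.1  0.7 -0.9] T [0.04 0.05 0.07] q [-0.62  0.21  1.92  0.    1.   -1.62]
 slide(tool now) [-33.8   3.4   0.1] slide(world) [-3.   2.1 33.8] rotvec deg [-0.28 -0.02  0.4 ]
n 83 face y' -28.81 ->centre y' -0.81 slope deg 5.42 x' edges [-24.4  29.3] mid 2.45
```

View pics/s8.png

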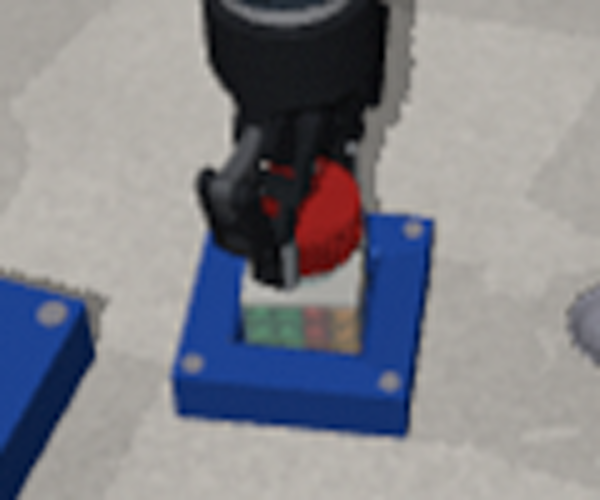

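The jar stays down in the block (shoulder at crop (300,290)) and the cap is free: Fz ≈ −0.9 N, so there is no jar weight on the gripper. Lifting straight up.

>>> {"fn": "apply_moves", "kwargs": {"targets": [{"jaw":1,"slide":[-4,0,0],"angular":[0,0,0.3]},{"jaw":1,"slide":[-5,0,0],"angular":[0,0,0]},{"jaw":1,"slide":[-6,0,0],"angular":[0,0,0]},{"jaw":1,"slide":[-6,0,0],"angular":[0,0,0]},{"jaw":1,"slide":[-6,0,0],"angular":[0,0,0]},{"jaw":1,"slide":[-5,0,0],"angular":[0,0,0]},{"jaw":1,"slide":[0,0,0],"angular":[0,0,0]},{"jaw":1,"slide":[0,0,0],"angular":[0,0,0]},{"jaw":1,"slide":[0,0,0],"angular":[0,0,0]}]}}

```text
t: 14.68
ee_pos: [501.6, -221.3, 108.1]
ee_rot: [-0.339, 0.621, 0.336, 0.622]
wrist_force: [-0.4, -0.2, -0.3]
width: 0.627
```

Run:
```python
from h import *
from bench import *
goto([499,-219.5,106],57.3)
f=grab_frame("side");jarpose(f,[497,-217.5],38,57);P=depthpts(f)
b=[x for x in blobs(red(f),40)];print([(x[2].round(),x[1][4],np.nanpercentile(P[x[0]],[50,97],axis=0).round(1).tolist()) for x in b])
u,v=proj(f,[497,-217,70])[0].astype(int)
cv2.imwrite("pics/s9.png",cv2.resize(f["frame"][v-55:v+50,u-60:u+60],None,fx=5,fy=5,interpolation=2))
```

```text
t 14.68 pos [ 501.6 -221.3  108.1] jawyaw 57.0 w 0.627 F [-0.4 -0.2 -0.3] T [-0.01  0.05  0.01] q [-0.62  0.15  1.91 -0.    1.08 -1.62]
 slide(tool now) [2.  3.2 0.1] slide(world) [-2.6  1.8 -2.1] rotvec deg [-0.3  -0.04  0.3 ]
n 84 face y' -28.54 ->centre y' -0.54 slope deg 5.36 x' edges [-24.6  29.2] mid 2.29
[(array([265., 156.]), np.int32(125), [[607.8, 90.4, 82.6], [625.0, 112.8, 86.1]]), (array([241., 227.]), np.int32(207), [[511.2, -231.6, 137.3], [525.1, -200.7, 140.2]])]
```

View pics/s9.png

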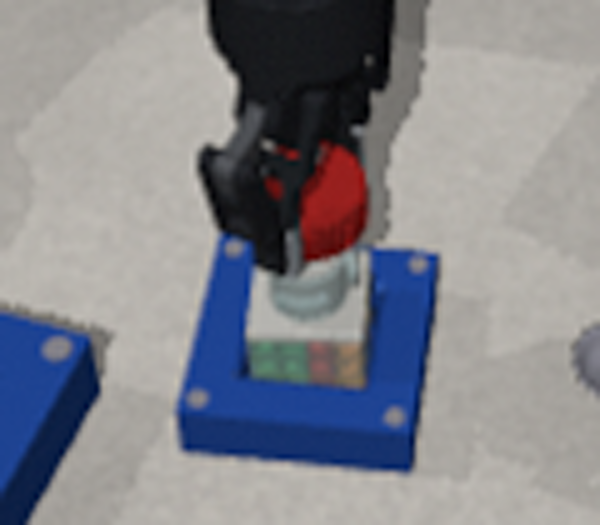

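The cap is held at about crop (335,205) above the exposed neck at (310,285). The jar is still seated in the block, and the cap rim is about 26 mm above the mouth. Handing in.

```bash
python3 -c "
from bench import *
s=read_state();print(s['t'],s['joint_velocities'].round(4),s['width']);print(close_job())"
```

```text
14.725 [ 0.0004  0.0008 -0.0002  0.0005 -0.0011  0.0001] 0.6218199567748015
the job is handed in; nothing more can be done
None
```

I seated the middle-sized jar (56 mm body) in the pocket of the smaller blue block, cap still on. I then turned the cap about 72° anticlockwise until its threads let go and lifted it straight off. I handed the job in at t = 14.7 s; no verdict was reported.

**Last checks:**
- **Cap:** it is still gripped (opening 0.62) and still. The top measures about 139 mm above the counter, which puts the rim about 26 mm above the mouth. I judged it level from the tool pose, within about 0.5°.
- **Jar:** it is upright in the block with its neck exposed. The wrist force of about 0 N shows no jar weight on the gripper.

**What went wrong or disagreed:**
- **First insertion:** it stalled on the pocket's edge, so I raised the jar, recentred it and tried again, and it went in freely.
- **During unscrewing:** the tool drifted about 3 mm, leaving the jar against a pocket wall, an estimated 2–3 mm off centre and turned about 5°. That should be inside the 6 mm limit.
- **Cap height while turning:** the tool rose about 4 mm, where 1–2 mm was expected from the threads. I put the rest down to the seal pushing the cap up.
- **Camera agreement:** the two cameras disagreed by about 2–3 mm in y, so I placed the jar from relative measurements.
- **Not measured:** I did not measure the other jars, cup, spoon or dish again at the end. The arm did not work near any of them, and nothing looked disturbed in the views I took.

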